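# Latch the opened phone and swing the magnifier over it

### The arm

A 7-joint arm with a two-finger parallel gripper is mounted at the origin on the work surface. World frame = base frame: x ahead of the robot, y to its left, z up, the work surface at z = 0. Lengths are in m, angles in rad, forces in N, time in s.
With the tool pointing down it reaches from about 0.425 to 0.95 m from the base axis. Payload 16.7 kg.
Tool frame: the origin (TCP) lies at the centre of the arm's flange, where the gripper is bolted on; the fingertips stand 199 mm ahead of it and the grasp point (between the pads) lies 180 mm ahead of it; z points along the fingers, y is the line along which they close (so a half turn about z gives the same grasp; the last joint's range is limited). The gripper opens to 94 mm and grips with 3 to 60 N. Pads are 16 mm wide; open, the fingers measure 119 mm over their backs; the gripper's body (75 mm by 177 mm) begins 78 mm behind the grasp point.
Start: joints at [1.093, 0.426, 0.074, 1.606, -0.034, 1.111, -0.067], TCP at [0.218, -0.639, 0.405] pointing down, gripper open.
Joint ranges: [-2.85, 2.85], [-0.5, 2.14], [-1.23, 1.37], [0.21, 2.46], [-1.02, 4.16], [0.16, 2.05], [-2.73, 2.73]. Speed limits (rad/s): [1.89, 1.89, 2.39, 2.39, 3.01, 3.01, 3.01].

### API

Orientations are given as a rotation vector (axis times angle).
In Python, from rig import movep, move_straight, move_joints, command_gripper, hold, solve_ik, get_image, Unreachable, hand_in, trace, read_t, read_joint_pos, read_joint_velocities, read_joint_torque, read_position, read_ee_rot, read_contact_force, read_ft_torque, read_grip_width, read_grasp_force gives the robot as it stands. Calls block until the motion is done:
- movep(position, orientation): joint-space move of the TCP to a pose.
- move_straight(position, attitude=None, speed=0.15, contact_N=None): straight line of the TCP; attitude=None keeps the orientation; speed is the mean speed in m/s. With contact_N (N) it stops when the force on the tool has changed by that much, and returns True; else False.
- move_joints(angles): joint-space move.
- command_gripper(opening, effort=None): finger opening in m; effort is the grip in N (None keeps the last); returns when the fingers have stopped.
- hold(seconds).
- solve_ik(position, orientation): joint angles nearest the present ones, or None.
- get_image(name): name is "side" or "top"; returns a dict with "color" (400x640x3 uint8, blue, green, red), "camera_matrix" (3x3 intrinsics, pixels), "R" (3x3) and "t" (3): a world point X has camera coordinates R X + t. Camera axes: x right, y down, z forward; pixel columns grow to the right and rows downward; lengths in m; the calibration is good to about 2 mm. A picture is of the moment at which its call begins. There is no depth.
A pose or a line that the arm cannot do raises Unreachable and nothing moves.
- hand_in(): hands the job in; it is judged then, once.
Trained networks look in a picture, given as the dict that the camera call returned (one of the last four; its "shot" number tells which), for a name from the list of things; names that differ only in an ending like _2 or _b are one class to them, and where a whole thing is asked for, a point or a joint stands for the part that bears it (a point fixed in the world has none). Each returns a list of dicts, best first, with "score" (0 to 1); they miss things now and then, are a little off and sometimes report something else, mostly with a low value. They report only what shows in the picture. A call takes as long as a camera call.
- trace(thing, picture): "pixels" (400x640 bool, what is visible of it) and "location" ([row, column] in pixels, amid what is visible of it).
Readings, each from a call of its own:
- read_t(): time.
- read_joint_pos(): joint angles.
- read_joint_velocities(): joint speeds.
- read_joint_torque(): joint torques, N m.
- read_position(): TCP position.
- read_ee_rot(): TCP orientation.
- read_contact_force(): force on the tool from outside, world axes, zero at the start.
- read_ft_torque(): the same for the moment, N m.
- read_grip_width(): finger opening in m.
- read_grasp_force(): force on a finger pad.
Only numpy, scipy, OpenCV 4.12 (cv2) and the standard library are available. Lean on these libraries where they do the work, as an engineer would, in place of code of your own. Each camera call takes 0.05 s, during which the arm holds its last target. There are 200 camera calls.

### The job

Get the opened phone in the metal holder ready for inspection. First push the holder's latch lever round, clockwise seen from above, as far as it goes, so that its tongue lies over the end of the phone; then push the swing-arm magnifier round until its lens is centred above the middle of the phone, and leave it there. Leave the phone in its seat and everything else on the bench where it is.

Things in the scene. Friction and masses are not known exactly. Their poses are not given: they have to be found in the camera images.
- holder: fixed aluminium phone holder, a plate 105 mm (its x) by 235 mm (its y), 12 mm thick, with low guides (5 mm) round the phone. Origin on the table under the middle of the phone's seat; z up; the latch is at its -y end and its pivot stands 100 mm from the origin along -y
- phone: loose opened phone, 75 (x) by 150 (y) by 8 mm, lying in the holder's guides on top of the plate, its axes along the holder's. Origin: centre of its underside, 12 mm above the table. Only to be looked at: it must stay in its seat
- latch (a joint): angle of the latch lever about its vertical pivot, 0 to 1.57 rad, growing clockwise seen from above. At 0 the lever points along the holder's +x; at 1.57, its stop, it points along the holder's -y and its short tongue lies over the phone's end. Starts between 0 and 0.4. It stays where left; pushing 80 mm from the pivot takes about 1.5 N
- latch_pivot (a point): point on the latch's pivot axis at the lever's mid-height, 36.5 mm above the table
- latch_tip (a point): outer end of the latch lever, 105 mm from the pivot, at its mid-height. The lever is a straight steel bar 12 mm wide and 20 mm tall (26.5 to 46.5 mm above the table) from the pivot (hub 24 mm across) to this end; on the other side of the pivot a flat tongue 42 mm long
- lens_arm (a joint): angle of the magnifier arm about the vertical axis of its post, growing counter-clockwise seen from above; range -2.4 to 0.6 rad, starts between -2.0 and -1.1. Over the phone it reads somewhere between -0.16 and 0.16, which depends on where the holder stands: the lens's place over the phone counts, not this value. Has friction, stays where left; pushing 120 mm from the axis takes about 1.3 N
- lens_pivot (a point): point on the arm's vertical pivot axis at the arm's mid-height, 123 mm above the table. The post (24 mm across, hub 34 mm across up to 138 mm high) stands on a fixed round foot 124 mm across, 18 mm high
- lens_center (a point): centre of the round magnifier lens (100 mm across over its black rim, 14 mm thick) at the end of the arm, 220 mm from the pivot axis, 123 mm above the table. The arm is a straight steel bar 12 mm wide and 16 mm tall (115 to 131 mm above the table) from the hub to the rim
- tip_cleaner: open brass tip-cleaner pot, 72 mm across, 45 mm tall, standing below the sweep of the magnifier arm. Bystander, loose: leave alone
- screw_tray: loose grey screw tray 80 x 100 mm, 18 mm tall, on the far side of the holder. Bystander, loose: leave alone
- screwdriver: small screwdriver lying on the table on the robot's side of the holder, about 170 mm long, up to 14 mm high; origin under its collar. Bystander, loose: leave alone
- spare_phone: closed black phone 75 x 150 x 8 mm lying on the table to the right. Bystander, loose: leave alone
- flux_bottle: small upright bottle 36 mm across, 90 mm tall. Bystander, loose: leave alone
- tweezers: steel tweezers 130 mm long lying flat, 6 mm high. Bystander, loose: leave alone
- brush: flat brush 125 mm long lying flat, at most 20 mm high. Bystander, loose: leave alone
- paste_jar: small jar 60 mm across, 60 mm tall. Bystander, loose: leave alone

How it is judged:
On the way, in this order (a step that is already met when the one before it is completed fails the run):
1. the latch lever is pushed round to its stop while the magnifier is still away from the phone (value of joint latch above 1.42 rad and horizontal distance between lens_center and phone above 0.1 m), for 0.2 s.
2. the magnifier's lens is centred over the phone and the latch is still home (horizontal distance between lens_center and phone below 0.02 m and value of joint latch above 1.42 rad), for 0.2 s.
At the end, for the whole second after the job is handed in: the latch is home (joint above 1.42 of 1.57 rad), the lens's centre is within 20 mm, horizontally, of the phone's centre and at rest, and the phone lies within 10 mm of where it was (all of step 2 and velocity of joint lens_arm between -0.05 and 0.05 rad/s and distance of phone from where it was at the start of the episode below 0.01 m); the robot touches nothing.
It fails at once if the phone is lifted or pushed out of its seat (moved more than 10 mm) (distance of phone from where it was at the start of the episode above 0.01 m).
It fails at once if a bystander is moved, lifted or knocked over (origin moved more than 30 mm) (distance of any of tip_cleaner, screw_tray, screwdriver, spare_phone, flux_bottle, tweezers, brush, paste_jar from where it was at the start of the episode above 0.03 m).
It fails at once if a bystander is tipped over (angle between any of tip_cleaner, screw_tray, screwdriver, spare_phone, flux_bottle, tweezers, brush, paste_jar's own z axis and vertical above 0.6 rad).
It also fails if it takes over 54 s, if anything falls off the work surface, if the arm or the gripper's body presses on something with over 40 N, if the wrist force passes 120 N, or if a joint passes its speed limit or range.

## Working session

There is one attempt and no reset: what is moved stays moved. The work goes in short steps, each a Python script; the robot and the scene stay as the last script left them, time stands still between calls to the robot, and variables do not carry over. Pictures are saved under pics/ and viewed, at most 10 in all, crops included, and the job is handed in when it is done.

```bash
mkdir -p pics
cat > h.py <<'E'
from rig import *
import numpy as np, cv2
def ray(im,rc,z):
    K,R,t=im["camera_matrix"],np.array(im["R"]),np.array(im["t"])
    d=R.T@np.linalg.solve(K,[rc[1],rc[0],1.]); c=-R.T@t
    return c+d*(z-c[2])/d[2]
def proj(im,X):
    p=im["camera_matrix"]@(np.array(im["R"])@np.array(X)+im["t"]); return p[:2]/p[2]
E
python3 - <<'E'
from h import *
T=get_image("top");S=get_image("side")
cv2.imwrite("pics/t0.png",T["color"]);cv2.imwrite("pics/s0.png",S["color"])
for im in(T,S):
    print(im["shot"])
    for n,z in dict(holder=.012,phone=.02,latch=.0465,latch_pivot=.0365,latch_tip=.0365,lens_arm=.123,lens_pivot=.123,lens_center=.123,tip_cleaner=.045,screw_tray=.018,screwdriver=.01,spare_phone=.008,flux_bottle=.09,tweezers=.006,brush=.01,paste_jar=.06).items():
        r=trace(n,im)
        for d in r[:2]:
            print(n,round(d["score"],2),np.round(d["location"]),d["pixels"].sum(),ray(im,d["location"],z)[:2].round(3))
E
```

```text
1
phone 0.67 [188. 328.] 1128 [ 0.565 -0.019]
latch 0.56 [181. 358.] 221 [ 0.584 -0.112]
latch_pivot 0.74 [178. 361.] 142 [ 0.594 -0.124]
latch_tip 0.52 [175. 360.] 205 [ 0.604 -0.121]
lens_arm 0.72 [215. 224.] 1449 [0.46  0.288]
lens_arm 0.55 [139. 319.] 748 [0.692 0.012]
lens_pivot 0.91 [210. 224.] 1389 [0.474 0.287]
lens_center 0.59 [212. 223.] 1391 [0.469 0.289]
tip_cleaner 0.65 [212. 248.] 392 [0.48  0.229]
tip_cleaner 0.53 [211. 225.] 1470 [0.483 0.301]
screw_tray 0.85 [141. 321.] 748 [0.72  0.003]
screwdriver 0.66 [229. 326.] 222 [ 0.434 -0.012]
spare_phone 0.57 [233. 454.] 1103 [ 0.426 -0.421]
flux_bottle 0.47 [161. 426.] 149 [ 0.639 -0.318]
tweezers 0.67 [190. 329.] 1035 [ 0.56  -0.021]
tweezers 0.46 [259. 206.] 53 [0.34  0.362]
brush 0.72 [209. 173.] 189 [0.496 0.471]
paste_jar 0.81 [152. 210.] 345 [0.667 0.352]
2
holder 0.88 [205. 323.] 953 [ 0.573 -0.117]
phone 0.94 [220. 307.] 706 [ 0.562 -0.005]
latch 0.52 [200. 317.] 166 [ 0.575 -0.086]
latch 0.32 [336. 302.] 373 [0.313 0.393]
latch_pivot 0.58 [196. 321.] 218 [ 0.587 -0.127]
latch_tip 0.47 [198. 318.] 214 [ 0.59  -0.111]
lens_arm 0.61 [254. 265.] 1579 [0.481 0.297]
lens_pivot 0.68 [258. 264.] 1543 [0.474 0.309]
lens_center 0.76 [252. 267.] 1481 [0.48  0.288]
tip_cleaner 0.62 [276. 286.] 217 [0.451 0.261]
tip_cleaner 0.42 [216. 266.] 562 [0.657 0.075]
screw_tray 0.91 [213. 266.] 587 [0.692 0.031]
screw_tray 0.73 [276. 283.] 179 [0.474 0.241]
screwdriver 0.54 [231. 348.] 145 [ 0.433 -0.033]
spare_phone 0.74 [182. 398.] 430 [ 0.426 -0.407]
flux_bottle 0.48 [170. 331.] 214 [ 0.602 -0.216]
tweezers 0.82 [335. 301.] 374 [0.338 0.363]
tweezers 0.22 [340. 207.] 396 [0.501 0.48 ]
brush 0.69 [341. 208.] 443 [0.494 0.483]
brush 0.39 [274. 281.] 158 [0.488 0.231]
paste_jar 0.85 [270. 185.] 664 [0.657 0.387]
```

Run:
```python
import cv2
t=cv2.imread("pics/t0.png")[110:290,150:410];cv2.imwrite("pics/t0c.png",cv2.resize(t,(780,540),interpolation=cv2.INTER_CUBIC))
s=cv2.imread("pics/s0.png")[150:350,170:430];cv2.imwrite("pics/s0c.png",cv2.resize(s,(780,600),interpolation=cv2.INTER_CUBIC))
```

```text
(no output)
```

View pics/t0c.png

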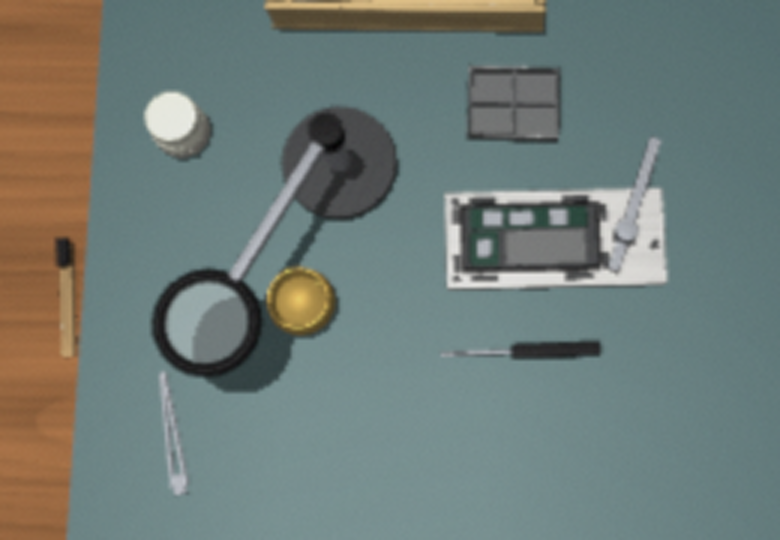

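View pics/s0c.png

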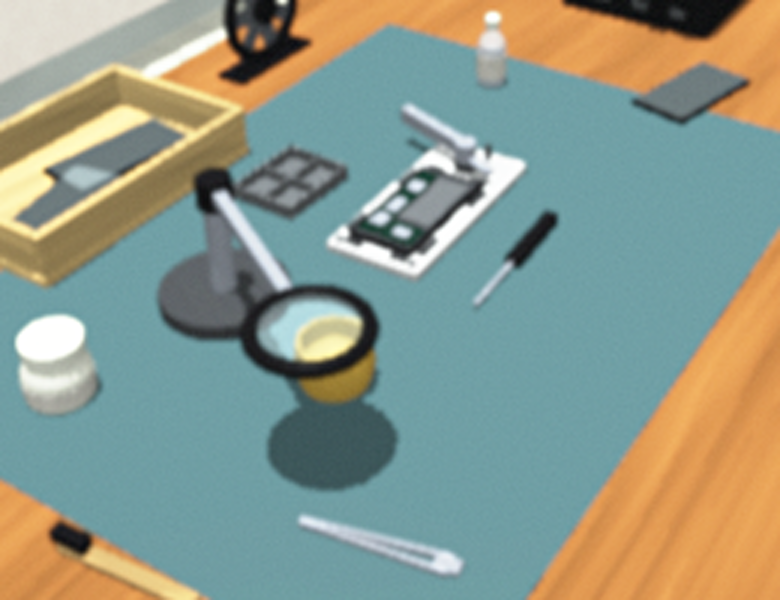

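The crops agree: the latch hub is at about px (358,186) in the top view with its tip at (368,157). The lens hub is at (259,153) with the lens at (219,217), and the phone centre is at (327,189). Next I compute the geometry and check it against the side view.

Run:
```python
from h import *
T=get_image("top");S=get_image("side")
def p(n,im,c,z):
    off=(150,110) if im is T else (170,150)
    x=ray(im,(c[1]/3+off[1],c[0]/3+off[0]),z)[:2]; print(n,x.round(3)); return x
lp=p("latchpiv",T,(625,228),.0465); p("s",S,(467,148),.0465)
lt=p("latchtip",T,(655,140),.0465); p("s",S,(405,108),.0465); print(np.linalg.norm(lt-lp))
ap=p("lenspiv",T,(326,130),.138); p("s",S,(213,179),.138)
ac=p("lens",T,(207,322),.123); p("s",S,(311,330),.123); print(np.linalg.norm(ac-ap))
p("phone",T,(531,236),.02)
for c in((445,193),(662,188),(667,284),(447,289)): p("holdercorner",T,c,.012)
print(read_t(),read_ee_rot())
```

```text
latchpiv [ 0.567 -0.113]
s [ 0.554 -0.101]
latchtip [ 0.662 -0.146]
s [ 0.658 -0.139]
0.10123143565281674
lenspiv [0.642 0.191]
s [0.638 0.196]
lens [0.454 0.301]
s [0.45  0.302]
0.21844578812225934
phone [ 0.563 -0.015]
holdercorner [0.611 0.077]
holdercorner [ 0.619 -0.157]
holdercorner [ 0.513 -0.161]
holdercorner [0.506 0.073]
1.8 [-3.09922704e+00 -5.14088270e-01 -3.31300442e-05]
```

```bash
cat >> h.py <<'E'
from scipy.spatial.transform import Rotation as Ro
def att(psi): return (Ro.from_euler('z',psi)*Ro.from_euler('x',np.pi)).as_rotvec()
def pose(piv,r,d,a,s,ztip,psi):
    "finger r along the bar at angle a, d to its side s (+1 = ccw side)"
    u=np.array([np.cos(a),np.sin(a)]);n=s*np.array([-u[1],u[0]])
    return np.r_[np.array(piv)+r*u+d*n, .199+ztip], att(psi)
LP=(.565,-.110); AP=(.641,.192)
E
python3 - <<'E'
from h import *
for a in np.linspace(2.6,4.35,4):
    for k in(-np.pi/2,-3*np.pi/2,-np.pi,-2*np.pi):
        q=solve_ik(*pose(AP,.135,.014,a,-1,.105,a+k)); print(round(a,2),round(k,2),None if q is None else np.round(q,2))
command_gripper(0)
a0=-.334
def go(d,a,z,**k):
    p,o=pose(LP,.085,d,a,1,z,a+np.pi/2); return move_straight(p,o,**k)
p,o=pose(LP,.085,.05,a0,1,.12,a0+np.pi/2); movep(p,o)
go(.05,a0,.03,speed=.2)
for a in np.arange(a0,-1.56,-.2):
    go(.014,a,.03,speed=.1)
f0=read_contact_force()
for a in(-1.5,-1.56,-1.62):
    c=go(.014,a,.03,speed=.05,contact_N=8); print(a,c,read_contact_force())
    if c:break
T=get_image("top");cv2.imwrite("pics/t1.png",cv2.resize(T["color"][130:240,290:410],(720,660))[:600])
print(read_t(),read_position())
E
```

```text
2.6 -1.57 [ 0.18  0.63 -1.04  1.83  0.62  1.05 -1.64]
2.6 -4.71 [ 0.17  0.62 -1.03  1.83  0.62  1.05  1.51]
2.6 -3.14 [-1.2   0.54  0.83  1.91 -0.5   0.91 -2.23]
2.6 -6.28 [ 0.23  0.68 -1.13  1.82  0.69  1.1  -0.12]
3.18 -1.57 [ 0.35  0.56 -1.08  1.95  0.59  1.   -0.97]
3.18 -4.71 [ 0.31  0.53 -1.02  1.95  0.55  0.97  2.21]
3.18 -3.14 [ 0.1   0.42 -0.73  1.96  0.36  0.89 -2.35]
3.18 -6.28 [ 0.37  0.58 -1.13  1.95  0.62  1.02  0.57]
3.77 -1.57 [ 0.4   0.48 -0.93  1.96  0.48  0.94 -0.15]
3.77 -4.71 [-1.13  0.52  1.02  2.05 -0.58  0.89 -2.3 ]
3.77 -3.14 [ 0.26  0.42 -0.75  1.97  0.37  0.89 -1.63]
3.77 -6.28 [ 0.46  0.52 -1.02  1.96  0.54  0.97  1.37]
4.35 -1.57 [ 0.34  0.49 -0.73  1.87  0.4   0.94  0.63]
4.35 -4.71 [ 0.1   0.42 -0.41  1.88  0.21  0.88 -2.35]
4.35 -3.14 [ 0.25  0.46 -0.61  1.87  0.32  0.91 -0.87]
4.35 -6.28 [ 0.54  0.6  -1.03  1.86  0.6   1.03  2.04]
-1.5 False [ 1.5347846  -0.89479075 -0.28902568]
-1.56 False [ 19.60752713   1.20389631 -10.79166872]
-1.62 False [ 41.94505281  -0.12498523 -24.25303767]
9.7417 [ 0.58042495 -0.19450017  0.23074656]
```

View pics/t1.png

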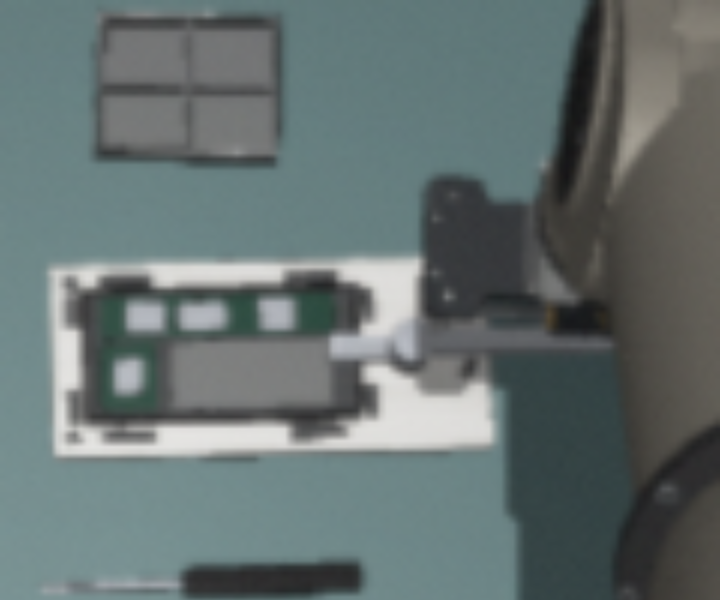

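The lever lies along the holder's -y with its tongue over the phone's end at crop px (350,345), so the latch is home. Now the magnifier.

```bash
cat >> h.py <<'E'
def arm(d,a,z,**k):
    p,o=pose(AP,.135,d,a,-1,z,a-np.pi/2); return move_straight(p,o,**k)
E
python3 - <<'E'
from h import *
p=np.array(read_position())
move_straight(p+[.03,0,0],speed=.1); move_straight(p+[.03,0,.2],speed=.25)
a0=2.61
P,o=pose(AP,.135,.05,a0,-1,.225,a0-np.pi/2); movep(P,o)
arm(.05,a0,.105,speed=.2)
f0=np.array(read_contact_force())
for a in np.arange(a0,4.2,.2): arm(.014,a,.105,speed=.12)
arm(.014,4.2,.105,speed=.06)
print(np.array(read_contact_force())-f0)
hold(.3)
T=get_image("top");S=get_image("side")
cv2.imwrite("pics/t2.png",cv2.resize(T["color"][130:250,230:390],(800,600)))
cv2.imwrite("pics/s2.png",cv2.resize(S["color"][150:300,220:420],(800,600)))
for im in(T,S):
    for d in trace("lens_center",im)[:1]: print(d["score"],d["location"])
print(read_t(),read_position())
E
```

```text
[-1.32758601 -0.07613268 -0.79909583]
0.38 [156.5, 254.3]
0.89 [198.8, 303.1]
17.925 [0.56256447 0.08121518 0.30399124]
```

View pics/t2.png

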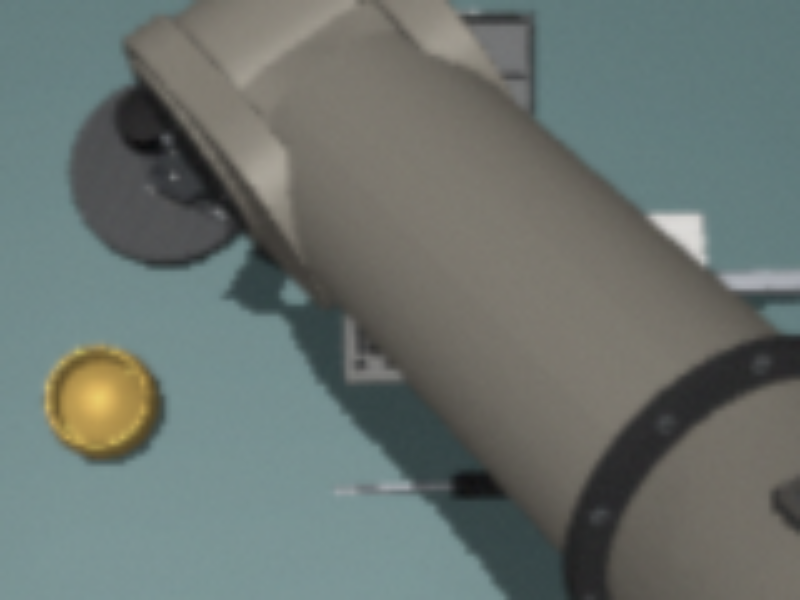

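View pics/s2.png

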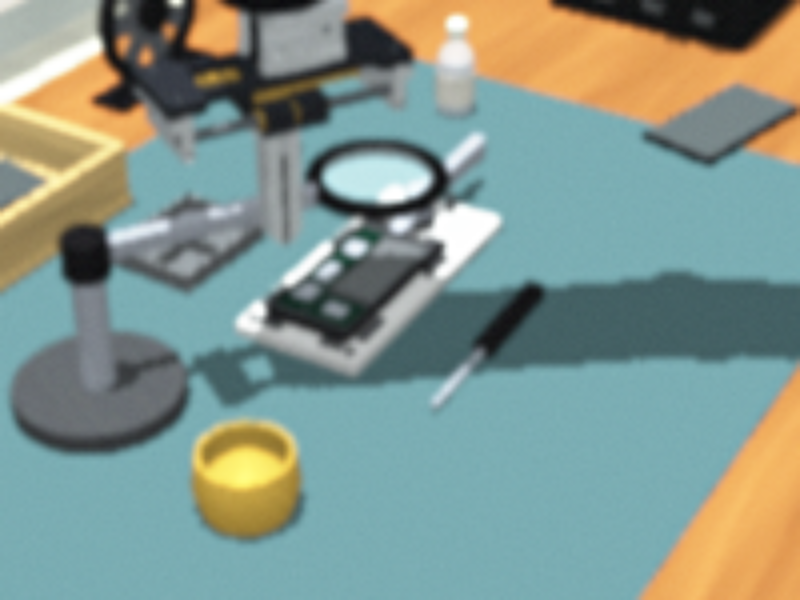

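In the side view the lens rim is centred at crop px (377,179), which is full-image (314.3,194.8). The finger is against the arm's near side and the phone is still in its seat.

```bash
cat >> h.py <<'E'
def lens(S):
    d=trace("lens_center",S)[0]; m=d["pixels"]
    hsv=S["color"].max(2)
    return d
E
python3 - <<'E'
from h import *
S=get_image("side")
x=ray(S,(194.75,314.25),.123);print("lens",x, "a",np.arctan2(x[1]-AP[1],x[0]-AP[0])+2*np.pi, np.hypot(*(x[:2]-AP)))
print("phone from side", [ray(S,(150+r/4,220+c/4),.02)[:2].round(3) for c,r in((370,232),(268,320),(345,335),(440,250))])
print("expected px of lens at target",proj(S,[.564,-.014,.123]))
E
```

```text
lens [0.52992163 0.00463745 0.123     ] a 4.177241517946739 0.21781443701113398
phone from side [array([ 0.584, -0.07 ]), array([0.582, 0.073]), array([0.524, 0.058]), array([ 0.523, -0.077])]
expected px of lens at target [307.88004472 188.96143743]
```

Run:
```python
from h import *
arm(.014,4.36,.105,speed=.05); hold(.3)
arm(.05,4.36,.105,speed=.08); arm(.05,4.36,.24,speed=.25)
q=np.array(read_joint_pos()); q[0]+=.9; move_joints(q)
T=get_image("top");S=get_image("side")
cv2.imwrite("pics/t3.png",cv2.resize(T["color"][130:250,230:390],(800,600),interpolation=cv2.INTER_CUBIC))
cv2.imwrite("pics/s3.png",cv2.resize(S["color"][160:260,230:363],(798,600),interpolation=cv2.INTER_CUBIC))
print(read_t(),read_position(),read_contact_force())
```

```text
22.0083 [ 0.40553828 -0.37672533  0.43890264] [ 0.02088859 -0.46442345 -0.1054434 ]
```

View pics/t3.png

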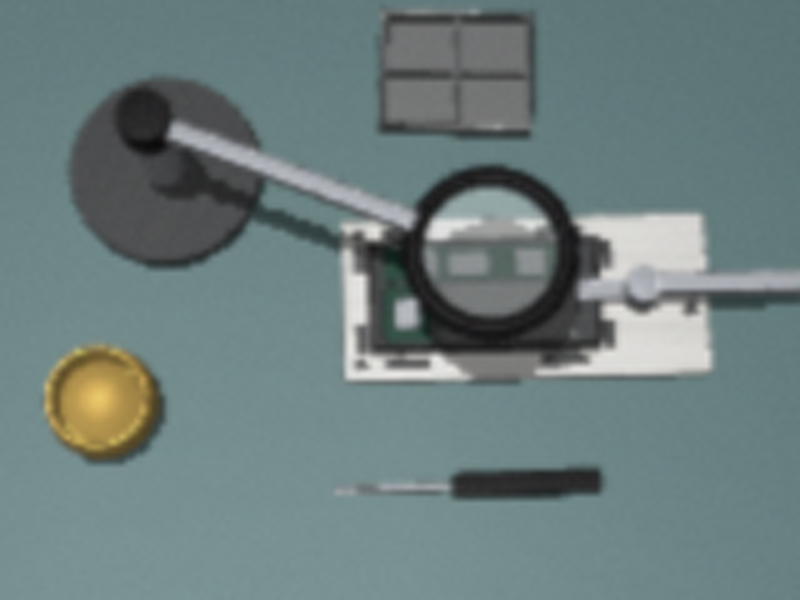

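View pics/s3.png

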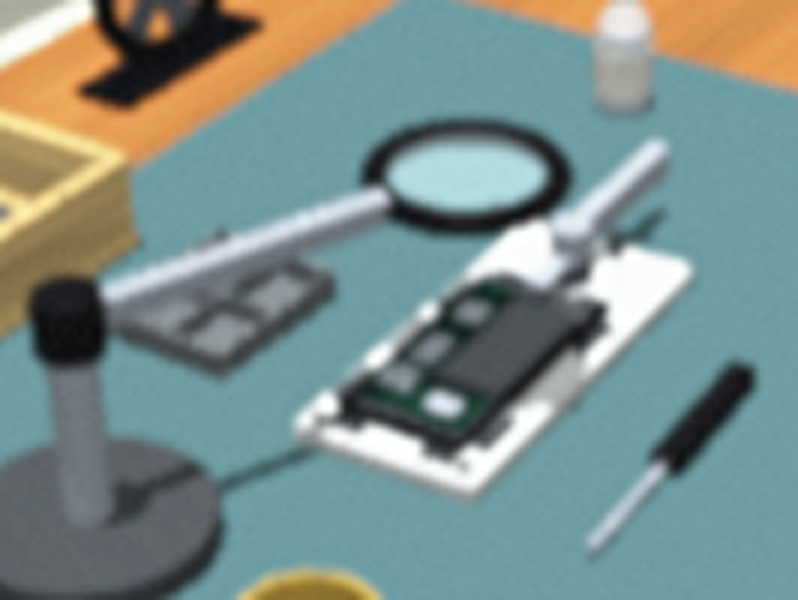

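Run:
```python
from h import *
T=get_image("top");S=get_image("side")
print("lens",ray(T,(130+252/5,230+492/5),.123),ray(S,(160+175/6,230+467/6),.123))
print("phone",ray(T,(130+292/5,230+486/5),.02))
c=[ray(T,(130+r/5,230+q/5),.012)[:2] for q,r in((341,221),(704,213),(712,374),(346,382))]
m=np.mean(c,0);print("plate",m, "latchpiv",ray(T,(130+285/5,230+643/5),.0465))
```

```text
lens [ 0.56612834 -0.01534762  0.123     ] [ 0.56344251 -0.01289277  0.123     ]
phone [ 0.56349241 -0.01612423  0.02      ]
plate [ 0.56218965 -0.0422497 ] latchpiv [ 0.56339479 -0.11351517  0.0465    ]
```

The lens is within about 3 mm of the phone's centre, the latch is home and the arm is clear.

```bash
python3 -c "
from rig import *
print(hand_in(),read_t())"
```

```text
the job is handed in; nothing more can be done
the job is handed in; nothing more can be done
```

The job is handed in at about 22 s of the 54 s allowed: the latch is at its stop, the lens is centred to about 3 mm over the phone (from the images), the phone is still in its seat, and the robot is touching nothing; the hand-in returned no verdict.

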